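# Stack a logger's inner pieces on the assembly stand

### The job

Assemble the data logger on the assembly stand, one piece at a time from the bottom up: first the steel ballast weight, then the battery carrier, then the square circuit-board module, and last the blue domed nose cap. Each piece must sit upright and fully home over the stud of the one below; let go of all of it, and leave the spare ring, jar, finished tag and tools where they lie.

Things in the scene. Friction and masses are not known exactly. Their poses are not given: they have to be found in the camera images.
- stand: assembly stand, fixed to the bench: flat aluminium foot 90 mm across, 10 mm high; on it a black end-cap disc 56 mm across whose flat top (the seat) is 22 mm above the bench; in its middle an upright steel stud 18 mm across, 8 mm high, tip tapered to 12 mm. Every piece has a socket underneath that drops over a stud with 4 mm of play all round. Origin: centre of the underside, z up.
- ballast: ballast weight: plain solid steel disc 52 mm across, 22 mm from underside to flat top, plus a steel stud on top (18 mm across, 8 mm high, tapered tip). Round socket underneath, 26 mm across, 10 mm deep. About 0.3 kg. Origin: centre of the underside, z up; loose, stands upright.
- battery: battery carrier: two black round end plates 52 mm across (lower 12, upper 8 mm thick), three upright copper-coloured cells between, their bright round ends showing in the top plate. 54 mm from underside to flat top, plus a stud (18 mm across, 8 mm high); socket underneath 26 mm across, 10 mm deep. About 0.16 kg. Origin: centre of the underside, z up; stands upright.
- board: circuit-board module, square: black base 48 x 48 x 12 mm, on it a green board 3 mm thick with chips in the corners, in the middle a black hub 34 mm across with its top (the seat) 23 mm above the underside, then a stud (18 mm across, 8 mm high); socket underneath 26 mm across, 10 mm deep. About 0.08 kg. Origin: centre of the underside, x and y along its sides, z up; stands upright.
- nose: nose cap: blue plastic dome 52 mm across, straight sides up to 26 mm, rounded above, 48 mm high, plus a thin black antenna stub on top (8 mm across, up to 57 mm); socket underneath 26 mm across, 10 mm deep. About 0.09 kg. Origin: centre of the underside, z up; stands upright.
- spare: spare ring, not part of the job: small flat steel ring 38 mm across, 8 mm high, with a 20 mm hole. Origin: centre of the underside. Leave alone.
- jar: small closed grey jar with a white cap, 44 mm across, 50 mm high, standing upright. Origin: centre of the underside. Leave alone.
- tag: finished blue teardrop-shaped tracking tag lying on its two lugs, 84 mm long (along its x), 36 mm wide, 36 mm high. Origin: under its middle. Leave alone.
- driver: screwdriver lying on the bench, about 170 mm long along its x, handle to -x, up to 30 mm wide and high. Origin: under its middle. Leave alone.
- wrench: flat steel wrench lying on the bench, about 150 mm long along its x, up to 38 mm wide, 8 mm thick. Origin: under its middle. Leave alone.
There are look-alikes about, which are no part of the job. Leave any red look-alike of the board alone.

How it is judged (in metres and radians):
On the way, in this order (a step that is already met when the one before it is completed fails the run):
1. the ballast sits on the stand (horizontal distance between ballast and stand below 0.007 m and z of ballast in the frame of stand between 0.018 and 0.025 m and angle between ballast's own z axis and vertical below 0.08 rad), for 0.2 s.
2. the battery carrier sits on the ballast (all of step 1 and horizontal distance between battery and ballast below 0.007 m and z of battery in the frame of ballast between 0.018 and 0.025 m and angle between battery's own z axis and vertical below 0.08 rad), for 0.2 s.
3. the board module sits on the battery carrier (all of step 2 and horizontal distance between board and battery below 0.007 m and z of board in the frame of battery between 0.05 and 0.057 m and angle between board's own z axis and vertical below 0.08 rad), for 0.2 s.
4. the nose cap sits on the board module (all of step 3 and horizontal distance between nose and board below 0.007 m and z of nose in the frame of board between 0.019 and 0.026 m and angle between nose's own z axis and vertical below 0.08 rad), for 0.2 s.
At the end, for the whole second after the job is handed in: Bottom to top on the stand: ballast, battery carrier, board module, nose cap, each upright (within 0.08 rad), centred within 7 mm on the piece below and seated on it (height right within -4 to +3 mm), all at rest (all of step 4 and linear speed of each of ballast, battery, board, nose below 0.02 m/s); the robot touches nothing.
It fails at once if the spare ring is moved by more than 30 mm (distance of spare from where it was at the start of the episode above 0.03 m).
It fails at once if the jar is moved by more than 30 mm (distance of jar from where it was at the start of the episode above 0.03 m).
It fails at once if the finished tag is moved by more than 30 mm (distance of tag from where it was at the start of the episode above 0.03 m).
It fails at once if the screwdriver is moved by more than 30 mm (distance of driver from where it was at the start of the episode above 0.03 m).
It fails at once if the wrench is moved by more than 30 mm (distance of wrench from where it was at the start of the episode above 0.03 m).
It also fails if it takes over 128 s, if anything falls off the work surface, if the arm or the gripper's body presses on something with over 40 N, if the wrist force passes 120 N, or if a joint passes its speed limit or range.

### The arm

A 6-joint arm with a two-finger parallel gripper is mounted at the origin on the work surface. World frame = base frame: x ahead of the robot, y to its left, z up, the work surface at z = 0. Lengths are in mm, angles in rad, forces in N, time in s.
With the tool pointing down it reaches from about 275 to 750 mm from the base axis. Payload 10.2 kg.
Tool frame: the origin (TCP) lies between the finger pads; the fingertips stand 14 mm ahead of it and the grasp point (between the pads) lies 5 mm behind it (tip_reach is the distance from the TCP to the fingertips, in mm); z points along the fingers, y is the line along which they close (so a half turn about z gives the same grasp; the last joint's range is limited). The gripper opens to 85 mm and grips with 20 to 120 N. Pads are 22 mm wide; open, the fingers measure 114 mm over their backs; the gripper's body (76 mm by 85 mm) begins 54 mm behind the grasp point. The pads swing forward as they close: fully open they stand 13 mm farther back than shut.
Start: joints at [-1.562, 0.313, 1.498, -0, 1.331, -0.223], TCP at [120.594, -510.968, 222.294] pointing down, gripper open.
Joint ranges: [-2.94, 2.94], [-0.97, 2.17], [0.19, 2.56], [-1.23, 4.37], [0.02, 3.11], [-2.88, 2.88]. Speed limits (rad/s): [2.39, 2.39, 3.01, 3.14, 3.14, 3.14].

### API

Orientations are given as a unit quaternion [w, x, y, z].
In Python, from rig import * gives the robot as it stands.
- The arm moves only by the tool arm_command, never from a script. Its argument "steps" is a list that holds one entry, the list of rows, each a list of 7 numbers: the opening, from 0 (shut) to 1 (fully open), then the shift along the tool's x, y, z each as a share of 0.05 m, from -1 to 1, then the turn, a rotation vector about the tool's x, y, z each as a share of 0.15 rad, from -1 to 1. A call has 1 to 8 rows; each row shifts and turns the commanded pose from where the row before left it, along the tool's axes as they then stand; what a row does not reach is not made up. A row lasts 1/8 s, in which the tool goes at most 62.5 mm and 10.7 degrees, less where a joint would pass 70% of its speed; a pose out of reach is approached as far as the arm can. A call with a number of a shift or a turn outside -1 to 1 is refused whole. A call with a gripper value outside its range is refused whole. The fingers move at their own pace and stop on an object; "squeeze" is the grip in N (left out, the last holds). Time passes only in rows, so rows that do not move let the fingers close. It gives the time, the measured TCP pose, the force, the opening and the grip force at its end, in the units of the state.
- sense(): the state, without advancing time (a new reading comes with each control period).
- capture(name): name is "scene" or "top" or "wrist"; returns the picture (480x640x3 uint8, red, green, blue); there is no depth.
- get_calibration(name): a dict with "intrinsics" (3x3 intrinsics, pixels), "D" ([k1, k2, p1, p2, k3] as OpenCV has them; the pictures are not rectified), "rvec" (rotation vector, rad) and "tvec" (3), from world to camera coordinates, as OpenCV has them; the wrist camera has in their place "T_tool_cam" (4x4, takes a point from camera to tool coordinates, whose origin is the TCP and whose axes are the flange's). Camera axes: x right, y down, z forward; pixel columns grow to the right and rows downward; lengths in mm; the calibration is good to about 2 mm. A picture is of the moment at which its call begins: read the wrist's pose just before it. get_calibration takes no time and is no camera call.
- finish_job(): hands the job in; it is judged then, once.
The state is a dict: "time_s": time; "joints": joint angles; "dq": joint speeds; "tau": joint torques, N m; "eef_pos": TCP position; "ee_rot": TCP orientation; "force": force on the tool from outside, world axes, zero at the start; "wrist_torque": the same for the moment, N m; "grip_width": opening from 0.0 (shut) to 1.0 (fully open); "grip_force": force on a finger pad.
Only numpy, scipy, OpenCV 4.12 (cv2) and the standard library are available. Lean on these libraries where they do the work, as an engineer would, in place of code of your own. Each camera call takes 0.05 s, during which the arm holds its last target. There are 200 camera calls.

## Working session

There is one attempt and no reset: what is moved stays moved. The work goes in short steps, Python scripts to look and compute and a tool call to move; the robot and the scene stay as the last step left them, time stands still between calls to the robot, and variables do not carry over. Pictures are saved under pics/ and viewed, at most 14 in all, crops included, and the job is handed in when it is done.

Besides the shell and the picture viewer there is one more tool, called after "Emit:" by a JSON object that holds its "method" and its "body". arm_command: Moves the arm, as the interface text tells. Its arguments: {"type":"object","properties":{"steps":{"type":"array"},"squeeze":{"type":"number"}},"required":["steps"]}

```bash
ls; mkdir -p pics
python3 - <<'E'
from rig import *
import cv2,numpy as np
s=sense();print(s)
for n in ("scene","top"):
    im=capture(n);cv2.imwrite(f"pics/{n}0.png",im[:,:,::-1])
for n in ("scene","top","wrist"):
    print(n,get_calibration(n))
E
```

```text
pics
{'time_s': 0.0, 'joints': array([-1.56238808e+00,  3.13460532e-01,  1.49845803e+00,  1.32591150e-05,
        1.33102379e+00, -2.23389047e-01]), 'dq': array([ 0.00043266,  0.00011084,  0.00155221,  0.00185147,  0.00014469,
       -0.00088191]), 'tau': array([-1.17321291e-03, -4.12266076e+01, -2.59742707e+01, -2.53103326e-04,
        4.09654036e-03, -1.47495217e-05]), 'eef_pos': array([ 120.6014627 , -510.67080735,  221.72181983]), 'ee_rot': array([-6.70266247e-04,  9.93291223e-01,  1.15637758e-01,  7.88021709e-05]), 'force': array([ 0.03337942, -0.81103196, -0.05995519]), 'wrist_torque': array([-0.01807137,  0.05269628,  0.02377745]), 'grip_force': 0.0, 'grip_width': 0.9955647823342233}
scene {'intrinsics': array([[613.20689395,   0.        , 315.94123323],
       [  0.        , 613.20689395, 242.5162278 ],
       [  0.        ,   0.        ,   1.        ]]), 'D': array([0.0234129, 0.       , 0.       , 0.       , 0.       ]), 'rvec': array([ 1.8540925 ,  1.55126001, -0.69134907]), 'tvec': array([ -83.84308032, -365.9720567 , 1570.27086726])}
top {'intrinsics': array([[536.207197
[... 244 characters left out ...]
-2.18539483,  0.08397948]), 'tvec': array([ -19.04429305,  563.85771661, 1179.87403021])}
wrist {'intrinsics': array([[355.56313377,   0.        , 322.61665427],
       [  0.        , 355.56313377, 241.86810064],
       [  0.        ,   0.        ,   1.        ]]), 'D': array([-0.01311795,  0.        ,  0.        ,  0.        ,  0.        ]), 'T_tool_cam': array([[ 1.61478217e-04, -9.60045170e-01, -2.79845037e-01,
         7.11447013e+01],
       [ 9.99999539e-01, -1.09797641e-04,  9.53702235e-04,
        -1.12700975e+00],
       [-9.46323550e-04, -2.79845062e-01,  9.60044710e-01,
        -1.51134559e+02],
       [ 0.00000000e+00,  0.00000000e+00,  0.00000000e+00,
         1.00000000e+00]])}
```

View pics/scene0.png

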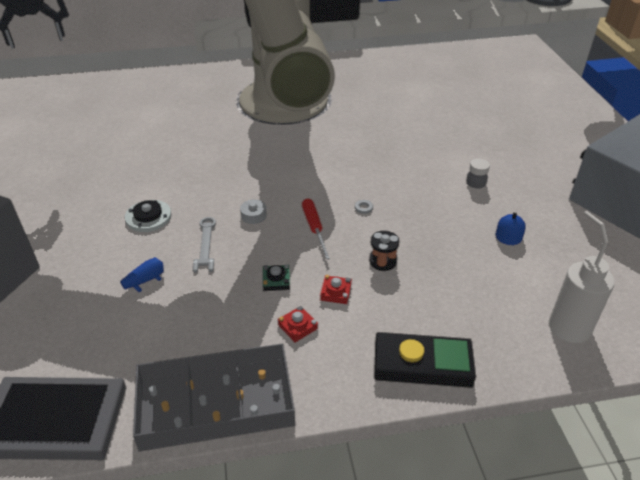

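View pics/top0.png

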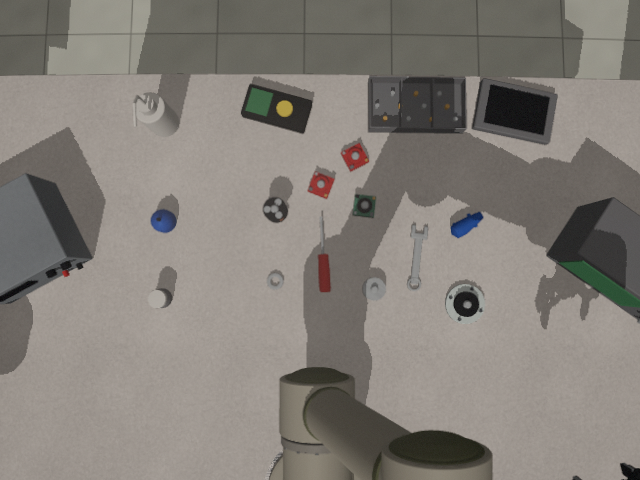

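The scene view shows:
- stand (148,212)
- ballast (253,208)
- battery (385,245)
- green board (277,272)
- nose (511,228)
- red look-alikes (336,288) and (298,322)

In the top view these are:
- stand (466,303)
- ballast (375,288)
- battery (275,209)
- board (365,205)
- nose (163,220)

I'll triangulate roughly from these, with a tight enlarged view for the pixel positions.

```bash
cat > h.py <<'E'
from rig import *
import cv2,numpy as np
from scipy.spatial.transform import Rotation as Ro
def toolT(s):
    q=s["ee_rot"];T=np.eye(4);T[:3,:3]=Ro.from_quat([q[1],q[2],q[3],q[0]]).as_matrix();T[:3,3]=s["eef_pos"];return T
def cam(n,s=None):
    "K,D,R_wc,origin"
    c=get_calibration(n)
    if n=="wrist":
        T=toolT(s)@c["T_tool_cam"];return c["intrinsics"],c["D"],T[:3,:3],T[:3,3]
    R=cv2.Rodrigues(c["rvec"])[0];return c["intrinsics"],c["D"],R.T,-R.T@c["tvec"]
def ray(C,p):
    u=cv2.undistortPoints(np.array([[p]],float),C[0],C[1])[0,0]
    d=C[2]@np.array([u[0],u[1],1]);return C[3],d/np.linalg.norm(d)
def plane(C,p,z):
    o,d=ray(C,p);return o+d*(z-o[2])/d[2]
def tri(*rs):
    A=sum(np.eye(3)-np.outer(d,d) for o,d in rs);b=sum((np.eye(3)-np.outer(d,d))@o for o,d in rs)
    x=np.linalg.solve(A,b);e=[np.linalg.norm((np.eye(3)-np.outer(d,d))@(x-o)) for o,d in rs];return x,max(e)
def proj(C,P):
    R=C[2].T;return cv2.projectPoints(np.array([P],float),cv2.Rodrigues(R)[0],-R@C[3],C[0],C[1])[0][0,0]
E
python3 - <<'E'
from h import *
S,T=cam("scene"),cam("top")
s=cv2.imread("pics/scene0.png");t=cv2.imread("pics/top0.png")
F=dict(stand=((147,207),(466,303),30),ballast=((253,205),(376,286),30),battery=((385,237),(275,209),62),board=((277,268),(365,205),31),nose=((514,215),(163,221),57))
rows=[]
for k,(a,b,z) in F.items():
    x,e=tri(ray(S,a),ray(T,b));print(k,x.round(),e.round(1),plane(T,b,z).round())
    f=lambda im,p:cv2.resize(im[p[1]-20:p[1]+20,p[0]-20:p[0]+20],(160,160),interpolation=cv2.INTER_CUBIC)
    rows.append(np.vstack([f(s,a),f(t,b)]))
cv2.imwrite("pics/m.png",np.hstack(rows))
E
```

```text
stand [ 418. -326.   27.] 0.2 [ 418. -325.   30.]
ballast [ 455. -123.   32.] 2.4 [ 455. -126.   30.]
battery [622.  98.  59.] 1.7 [621.  96.  62.]
board [635. -99.  30.] 2.4 [ 635. -101.   31.]
nose [597. 348.  51.] 5.8 [594. 341.  57.]
```

View pics/m.png

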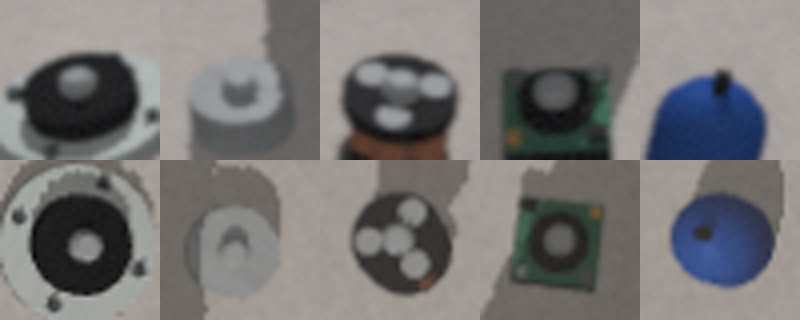

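Emit:
{"method": "arm_command", "body": {"steps": [[[0.8,0,0,0,0,0,0.77],[0.8,0,0,0,0,0,0.77],[0.8,0.99,-0.616,0.24,0,0,0],[0.8,0.99,-0.616,0.24,0,0,0],[0.8,0.99,-0.616,0.24,0,0,0],[0.8,0.99,-0.616,0.24,0,0,0],[0.8,0.99,-0.616,0.24,0,0,0],[0.8,0.99,-0.616,0.24,0,0,0]]], "squeeze": 40}}

```text
time_s: 1.1
eef_pos: [418.9, -324.6, 149.8]
ee_rot: [-0.0, 1.0, 0.0, -0.0]
force: [-0.5, -0.5, 0.3]
grip_width: 0.797
grip_force: 0.0
```

Emit:
{"method": "arm_command", "body": {"steps": [[[0.8,0,0,0,0,0,0],[0.8,0,0,0,0,0,0]]]}}

```text
time_s: 1.35
eef_pos: [417.1, -326.1, 150.2]
ee_rot: [-0.0, 1.0, 0.001, -0.0]
force: [-0.5, -1.3, 0.3]
grip_width: 0.798
grip_force: 0.0
```

Run:
```python
from h import *
s=sense();im=capture("wrist");C=cam("wrist",s)
np.save("pics/stand_T.npy",toolT(s));cv2.imwrite("pics/w1.png",im[:,:,::-1])
S,T=cam("scene"),cam("top")
print(tri(ray(S,(514.5,213.7)),ray(T,(158.7,219))))
for z in (22,30): print(proj(C,[418,-326,z]))
```

```text
(array([599.36522805, 351.75930162,  56.06605644]), np.float64(1.3570278849238724))
[323.56584731 228.36964487]
[323.60183204 230.84349087]
```

View pics/w1.png

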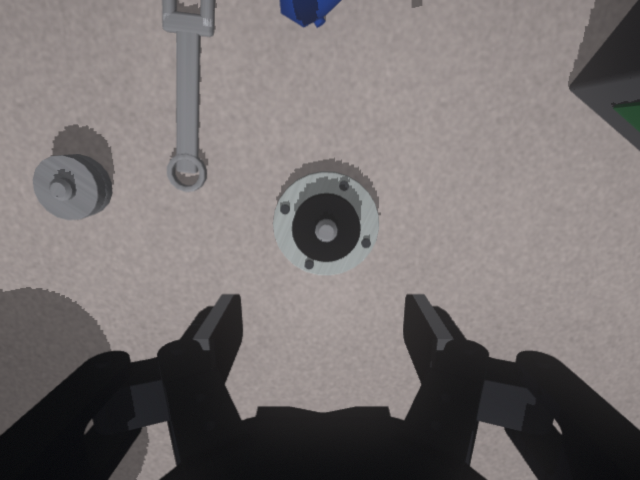

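Emit:
{"method": "arm_command", "body": {"steps": [[[0.8,0.2,-0.8,0,0,0,0],[0.8,0.2,-0.8,0,0,0,0],[0.8,0,0,0,0,0,0],[0.8,0,0,0,0,0,0]]]}}

```text
time_s: 1.9
eef_pos: [436.9, -247.1, 150.6]
ee_rot: [0.0, 1.0, -0.0, 0.0]
force: [0.2, -0.5, -0.4]
grip_width: 0.795
grip_force: 0.0
```

The wrist view shows the stand's disc at (327,227) with its stud at (326,231), as predicted, and the ballast at (68,188).

```bash
cat >> h.py <<'E'
def blob(mask,p,r=70):
    "ellipse/contour of the component of mask nearest to p"
    cs=[c for c in cv2.findContours(mask.astype(np.uint8),cv2.RETR_EXTERNAL,cv2.CHAIN_APPROX_NONE)[0] if cv2.contourArea(c)>60]
    d=[np.linalg.norm(c.reshape(-1,2).mean(0)-p) for c in cs]
    i=int(np.argmin(d));return cs[i] if d[i]<r else None
def look(name):
    s=sense();im=capture("wrist");cv2.imwrite(f"pics/{name}.png",im[:,:,::-1]);np.save(f"pics/{name}_T.npy",toolT(s))
    return im.astype(int),cam("wrist",s)
def old(name):
    T=np.load(f"pics/{name}_T.npy")@get_calibration("wrist")["T_tool_cam"];c=get_calibration("wrist")
    return cv2.imread(f"pics/{name}.png")[:,:,::-1].astype(int),(c["intrinsics"],c["D"],T[:3,:3],T[:3,3])
E
mv pics/stand_T.npy pics/w1_T.npy
python3 - <<'E'
from h import *
look("w2")
rs=[]
for n in ("w1","w2"):
    im,C=old(n);p=proj(C,[418,-326,22]);m=im.max(2)<60
    c=blob(m,p,40);h=cv2.convexHull(c);e=cv2.fitEllipse(h);q=e[0];print(n,p,e,plane(C,q,22));rs.append(ray(C,q))
    print(proj(C,[455,-124,22]))
print(tri(*rs))
E
```

```text
w1 [323.56586846 228.36837564] ((325.7467956542969, 227.0160675048828), (67.11781311035156, 67.78199005126953), 179.94300842285156) [ 419.1281069  -327.76081992   22.        ]
[ 66.36490755 182.47365887]
w2 [418.89096094 251.51465335] ((419.81787109375, 249.7177276611328), (65.33668518066406, 68.73628997802734), 95.39571380615234) [ 419.55725835 -326.65003392   22.        ]
[169.35647279 207.60941518]
(array([ 418.19094343, -327.82018221,   17.90410872]), np.float64(0.07398646391070855))
```

View pics/w2.png

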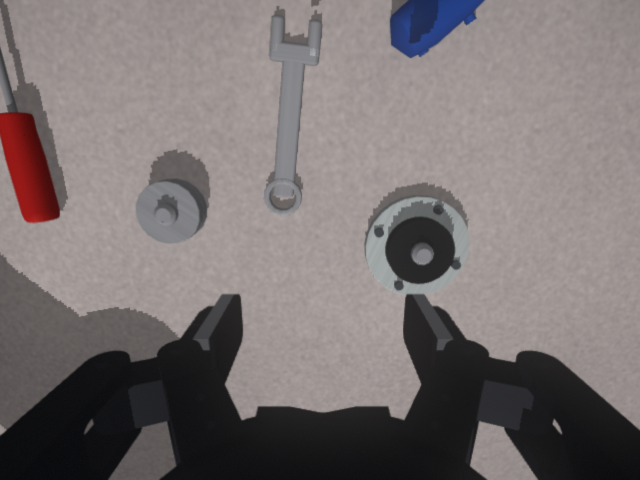

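The second wrist view has the ballast's stud at about (165,214) and the wrench ring at (283,195), about 80 mm away and clear of the fingers. I'll move over the ballast and look again.

Emit:
{"method": "arm_command", "body": {"steps": [[[0.8,0.12,-0.84,0,0,0,0],[0.8,0.12,-0.84,0,0,0,0],[0.8,0.12,-0.84,0,0,0,0],[0.8,0,0,0,0,0,0],[0.8,0,0,0,0,0,0]]]}}

```text
time_s: 2.58
eef_pos: [455.3, -121.1, 150.4]
ee_rot: [0.0, 1.0, -0.0, 0.0]
force: [-0.3, -0.2, 0.8]
grip_width: 0.803
grip_force: 0.0
```

Run:
```python
from h import *
im2,C2=old("w2")
print("w2 top disc",plane(C2,(167.5,211),22),"stud",plane(C2,(165,214),30))
im,C=look("w3");print(sense()["eef_pos"])
p=proj(C,[454,-122,22]);print(p)
u=im[int(p[1])-60:int(p[1])+60,int(p[0])-60:int(p[0])+60].astype(np.uint8)
cv2.imwrite("pics/w3c.png",cv2.resize(u[:,:,::-1],(480,480)))
print(ray(C,p)[0])
```

```text
w2 top disc [ 452.25323007 -122.17754744   22.        ] stud [ 451.4675629  -123.46865052   30.        ]
[ 455.25142255 -121.21957617  150.31086392]
[324.73522219 230.99661505]
[ 526.15003774 -119.87350069  301.50386209]
```

View pics/w3c.png

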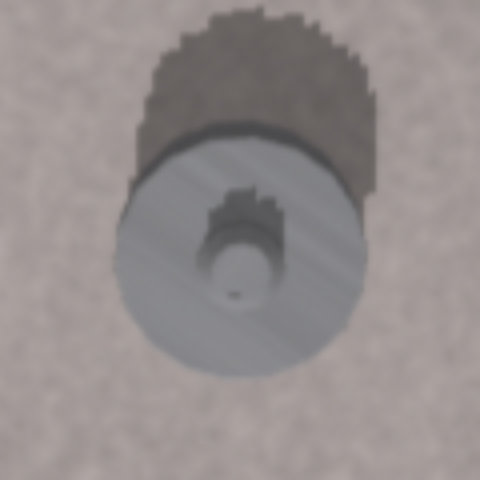

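Run:
```python
from h import *
im,C=old("w3");i2,C2=old("w2")
print(plane(C,(324.3,234.1),22),plane(C,(324.5,238),30))
print(tri(ray(C,(324.3,234.1)),ray(C2,(167.5,211))),tri(ray(C,(324.5,238)),ray(C2,(165,214))))
l,r=plane(C,(264+115/4,234),22),plane(C,(264+367/4,234),22);print(r-l)
```

```text
[ 451.39388115 -121.64983088   22.        ] [ 450.33375916 -121.76124698   30.        ]
(array([ 451.64782593, -121.72019055,   21.22925707]), np.float64(0.4493665113453754)) (array([ 450.14754094, -121.88215647,   26.8772094 ]), np.float64(0.6681283987889005))
[-2.87479052e-02 -5.12542924e+01  0.00000000e+00]
```

Emit:
{"method": "arm_command", "body": {"steps": [[[0.8,-0.08,0.01,0.8,0,0,0],[0.8,0,0,0.8,0,0,0],[0.8,0,0,0.7,0,0,0],[0.8,0,0,0.2,0,0,0],[0.8,0,0,0.16,0,0,0],[0.8,0,0,0,0,0,0]]]}}

```text
time_s: 3.38
eef_pos: [451.6, -120.8, 17.8]
ee_rot: [0.0, 1.0, 0.0, 0.0]
force: [-0.1, -0.0, 0.7]
grip_width: 0.8
grip_force: 0.0
```

Emit:
{"method": "arm_command", "body": {"steps": [[[0.5,0,0,0,0,0,0],[0.3,0,0,0,0,0,0],[0.3,0,0,0,0,0,0],[0.3,0,0,0,0,0,0]]], "squeeze": 50}}

```text
time_s: 3.88
eef_pos: [451.4, -120.4, 17.4]
ee_rot: [0.0, 1.0, 0.0, 0.0]
force: [-0.6, -1.2, -1.0]
grip_width: 0.301
grip_force: 0.0
```

Run:
```python
from h import *
im,C=look("w4");s=sense();print(s["eef_pos"],s["grip_width"],s["force"])
cv2.imwrite("pics/w4c.png",im[180:480,120:520,::-1].astype(np.uint8))
```

```text
[ 451.32298184 -120.39364515   17.38913651] 0.29844911315962563 [ 0.38472248 -0.6635543  -0.38855501]
```

View pics/w4c.png

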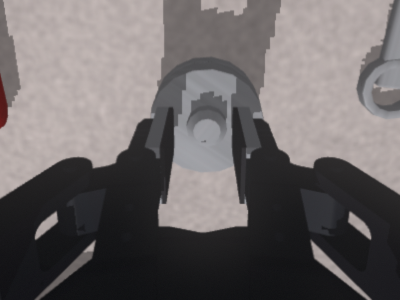

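Run:
```python
from h import *
im,C=old("w4");p=np.load("pics/w4_T.npy")[:3,3]
print("stud",plane(C,(326,310),30),"disc",plane(C,(327,298),22))
for dz in (-14,0,5): print(dz,proj(C,p+[0,0,dz]),proj(C,p+[11,13,dz]))
im,C=old("w3");p=np.load("pics/w3_T.npy")[:3,3]
for dz in (-14,0,5): print(dz,proj(C,p+[0,0,dz]),proj(C,p+[11,34,dz]),proj(C,p+[-11,34,dz]))
```

```text
stud [ 451.36206707 -120.85442016   30.        ] disc [ 453.23566222 -121.37982054   22.        ]
-14 [324.53277911 285.47577676] [298.22093338 264.80883027]
0 [324.7234943  297.45515993] [296.23196083 275.30573604]
5 [324.79933565 302.21961637] [295.43935026 279.48947912]
-14 [324.52314905 285.47607087] [255.60630036 264.86018068] [257.90581533 305.44375789]
0 [324.7234943  297.45515993] [250.09566204 275.35709812] [252.78965741 318.78587992]
5 [324.80316612 302.2195008 ] [247.8999424  279.54046087] [250.75975851 324.08078029]
```

Emit:
{"method": "arm_command", "body": {"steps": [[[0.8,0,0,0,0,0,0],[0.8,0,0,0,0,0,0],[0.8,0,0.01,0.1,0,0,0],[0.8,0,0,0.08,0,0,0],[0.8,0,0,0,0,0,0]]]}}

```text
time_s: 4.55
eef_pos: [451.0, -120.8, 7.9]
ee_rot: [-0.0, 1.0, 0.0, -0.0]
force: [-0.2, 1.1, -0.6]
grip_width: 0.799
grip_force: 0.0
```

Emit:
{"method": "arm_command", "body": {"steps": [[[0.5,0,0,0,0,0,0],[0.4,0,0,0,0,0,0],[0.4,0,0,0,0,0,0]]]}}

```text
time_s: 4.92
eef_pos: [452.7, -120.6, 11.9]
ee_rot: [0.0, 1.0, 0.0, 0.002]
force: [-9.9, 14.1, 47.8]
grip_width: 0.441
grip_force: 51.3
```

Run:
```python
from h import *
im=capture("scene");s=sense();print(s["eef_pos"],s["grip_width"],s["force"])
cv2.imwrite("pics/s5.png",cv2.resize(im[150:250,200:330,::-1],(780,600),interpolation=cv2.INTER_CUBIC))
```

```text
[ 452.75963186 -120.57530919   11.93750624] 0.4438608176071269 [-9.33352249 13.93846602 48.12457726]
```

View pics/s5.png

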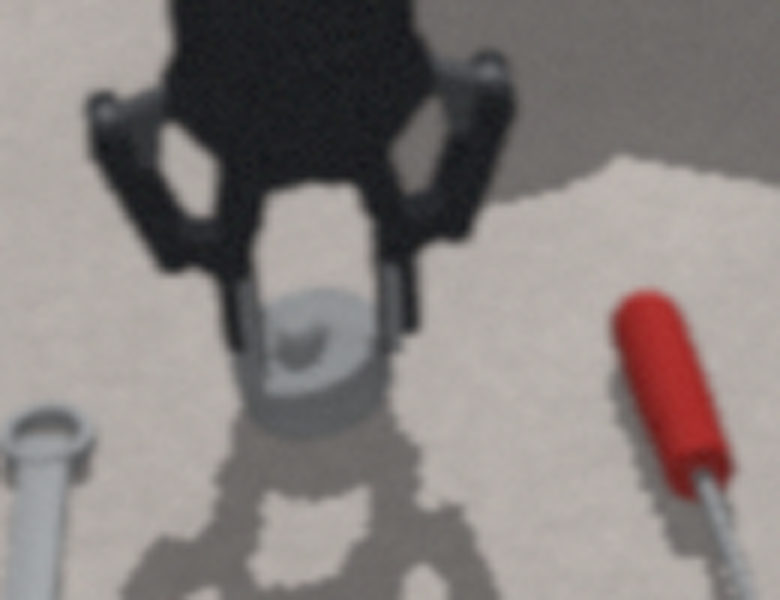

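The tips caught on the rim of the disc. They sit about 10 mm behind the TCP, not ahead of it, so I need to go lower.

Emit:
{"method": "arm_command", "body": {"steps": [[[0.8,0,0,0,0,0,0],[0.8,0,0,0,0,0,0],[0.8,0,0,0,0,0,0],[0.8,0,0.01,0.1,0,0,0],[0.8,0,0,0.1,0,0,0],[0.8,0,0,0.08,0,0,0],[0.8,0,0,0,0,0,0]]]}}

```text
time_s: 5.85
eef_pos: [451.1, -121.3, -6.1]
ee_rot: [-0.0, 1.0, 0.0, -0.0]
force: [0.5, 0.5, -0.5]
grip_width: 0.798
grip_force: 0.0
```

Emit:
{"method": "arm_command", "body": {"steps": [[[0.6,0,0,0,0,0,0],[0.5,0,0,0,0,0,0],[0.5,0,0,0,0,0,0]]]}}

```text
time_s: 6.22
eef_pos: [451.5, -121.6, -5.1]
ee_rot: [0.0, 1.0, 0.001, 0.0]
force: [-2.9, -0.3, 6.7]
grip_width: 0.582
grip_force: 50.9
```

Emit:
{"method": "arm_command", "body": {"steps": [[[0.5,0,0,-0.1,0,0,0],[0.5,0,0,-0.4,0,0,0],[0.5,0,0,-0.9,0,0,0],[0.5,0,0,-0.9,0,0,0],[0.5,0,0,0,0,0,0],[0.5,0,0,0,0,0,0]]]}}

```text
time_s: 6.98
eef_pos: [450.6, -121.0, 108.3]
ee_rot: [-0.001, 1.0, 0.0, -0.001]
force: [-0.4, -0.3, -4.4]
grip_width: 0.586
grip_force: 53.6
```

Run:
```python
from h import *
im,C=look("w6");s=sense();print(s["eef_pos"],s["grip_width"],s["force"])
sc=capture("scene")
cv2.imwrite("pics/w6c.png",np.hstack([im[180:480,120:520,::-1].astype(np.uint8),cv2.resize(sc[100:250,200:400,::-1],(400,300))]))
```

```text
[ 450.42077085 -120.92727595  107.90537628] 0.5853102040862643 [-1.30403665  0.0041738  -3.89255801]
```

View pics/w6c.png

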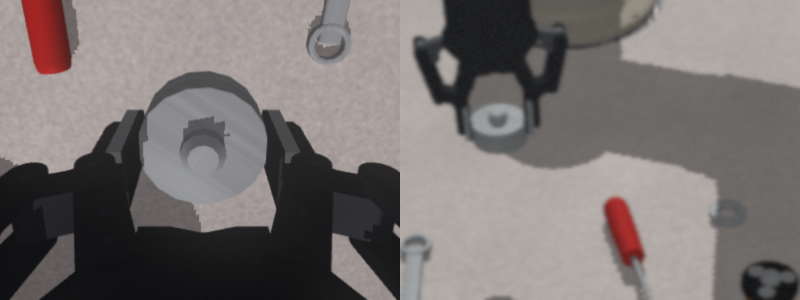

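Ballast is lifted level, with its disc centre at full-image (324,323) and stud tip at (324,339). Next I'll work out its offset in the tool and the placing move.

Run:
```python
from h import *
im,C=old("w6");p=np.load("pics/w6_T.npy")[:3,3]
for q,dz in (((324,323),27.5),((324,339),35.5)): print((plane(C,q,p[2]+dz)-p).round(1))
im,C=old("w1");i2,C2=old("w2")
print("stand stud", plane(C,(326,231),30),plane(C2,(422.5,254.5),30),tri(ray(C,(326,231)),ray(C2,(422.5,254.5))))
```

```text
[ 2.1  0.4 27.5]
[-0.   0.5 35.5]
stand stud [ 417.87691787 -327.88998121   30.        ] [ 418.04073016 -326.814391     30.        ] (array([ 416.87413461, -327.91969483,   26.31469491]), np.float64(0.04877370889041086))
```

Emit:
{"method": "arm_command", "body": {"steps": [[[0.5,-0.131,0.827,0,0,0,0],[0.5,-0.131,0.827,0,0,0,0],[0.5,-0.131,0.827,0,0,0,0],[0.5,-0.131,0.827,0,0,0,0],[0.5,-0.131,0.827,0,0,0,0],[0.5,0,0,0.6,0,0,0],[0.5,0,0,0.6,0,0,0],[0.5,0,0,0,0,0,0]]]}}

```text
time_s: 8.07
eef_pos: [417.4, -326.7, 46.5]
ee_rot: [-0.003, 1.0, 0.0, -0.002]
force: [0.7, 0.4, -2.4]
grip_width: 0.585
grip_force: 53.6
```

Emit:
{"method": "arm_command", "body": {"steps": [[[0.5,0,0,0,0,0,0],[0.5,0,0,0,0,0,0]]]}}

```text
time_s: 8.32
eef_pos: [419.1, -328.6, 50.4]
ee_rot: [0.001, 1.0, 0.0, 0.001]
force: [-0.2, -1.1, -3.2]
grip_width: 0.584
grip_force: 53.6
```

Emit:
{"method": "arm_command", "body": {"steps": [[[0.5,-0.01,0,0.2,0,0,0],[0.5,0,0,0.2,0,0,0],[0.5,0,0,0.08,0,0,0],[0.5,0,0,0.06,0,0,0],[0.5,0,0,0.04,0,0,0],[0.5,0,0,0,0,0,0],[0.5,0,0,0,0,0,0]]]}}

```text
time_s: 9.2
eef_pos: [418.3, -328.3, 20.5]
ee_rot: [0.0, 1.0, 0.0, 0.0]
force: [0.9, -0.4, -3.9]
grip_width: 0.585
grip_force: 53.7
```

Emit:
{"method": "arm_command", "body": {"steps": [[[0.5,0,0,0.04,0,0,0],[0.5,0,0,0.04,0,0,0],[0.5,0,0,0,0,0,0]]]}}

```text
time_s: 9.57
eef_pos: [418.2, -328.2, 16.9]
ee_rot: [0.0, 1.0, 0.0, -0.0]
force: [-2.6, 1.7, 4.5]
grip_width: 0.585
grip_force: 54.7
```

Contact came at the expected height. I'll release, rise and check.

Emit:
{"method": "arm_command", "body": {"steps": [[[0.62,0,0,0,0,0,0],[0.7,0,0,0,0,0,0],[0.8,0,0,0,0,0,0],[0.8,0,0,-0.4,0,0,0],[0.8,0,0,-1,0,0,0],[0.8,0,0,-1,0,0,0],[0.8,0,0,0,0,0,0],[0.8,0,0,0,0,0,0]]]}}

```text
time_s: 10.58
eef_pos: [417.9, -327.9, 135.5]
ee_rot: [-0.0, 1.0, 0.0, -0.0]
force: [-0.2, -0.5, -0.5]
grip_width: 0.799
grip_force: 0.0
```

Run:
```python
from h import *
im,C=look("w7");s=sense();print(s["eef_pos"],s["grip_width"],s["force"])
p=proj(C,[418,-327.5,44]);print(p,proj(C,[418,-327.5,52]))
u=im[int(p[1])-75:int(p[1])+75,int(p[0])-75:int(p[0])+75].astype(np.uint8)
sc=capture("scene")[162:242,100:180]
cv2.imwrite("pics/w7c.png",np.hstack([cv2.resize(u[:,:,::-1],(400,400)),cv2.resize(sc[:,:,::-1],(400,400))]))
```

```text
[ 417.73847037 -327.67803513  134.99766988] 0.7998020829725542 [ 1.15961242  0.78150117 -1.33015979]
[323.46381108 241.92601113] [323.49213845 245.18282342]
```

View pics/w7c.png

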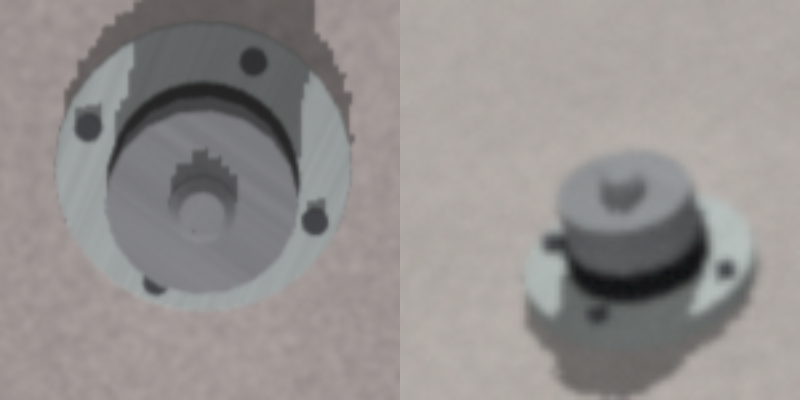

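The ballast is seated and upright, with its stud tip at full-image (323.8,247). Next is the battery. I'll look first from midway, where both battery and board are in view.

Emit:
{"method": "arm_command", "body": {"steps": [[[0.8,0.58,-0.937,-0.05,0,0,0],[0.8,0.58,-0.937,-0.05,0,0,0],[0.8,0.58,-0.937,-0.05,0,0,0],[0.8,0.58,-0.937,-0.05,0,0,0],[0.8,0.58,-0.937,-0.05,0,0,0],[0.8,0.58,-0.937,-0.05,0,0,0],[0.8,0.58,-0.937,-0.05,0,0,0],[0.8,0,0,0,0,0,0]]]}}

```text
time_s: 11.68
eef_pos: [621.5, 3.1, 152.1]
ee_rot: [-0.0, 1.0, 0.003, -0.001]
force: [1.5, -0.2, 0.2]
grip_width: 0.805
grip_force: 0.0
```

Emit:
{"method": "arm_command", "body": {"steps": [[[0.8,0,0,0,0,0,0],[0.8,0,0,0,0,0,0]]]}}

```text
time_s: 11.92
eef_pos: [620.5, -1.2, 153.4]
ee_rot: [-0.0, 1.0, -0.0, -0.0]
force: [1.1, -0.5, 0.2]
grip_width: 0.796
grip_force: 0.0
```

Run:
```python
from h import *
im,C=old("w7");print("ballast stud",plane(C,(323.75,247),52))
im,C=look("w8");print(sense()["eef_pos"])
print("bat",proj(C,[622,97,54]),proj(C,[622,97,62]),"board",proj(C,[635,-100,15]),proj(C,[635,-100,31]))
c=blob(im.max(2)<60,proj(C,[622,97,54]),40)
if c is not None: print(cv2.fitEllipse(cv2.convexHull(c)),cv2.boundingRect(c),plane(C,cv2.fitEllipse(cv2.convexHull(c))[0],54))
g=(im[:,:,1]>im[:,:,0]+12)&(im[:,:,1]>im[:,:,2]);c=blob(g,proj(C,[635,-100,15]),60)
if c is not None: print(cv2.minAreaRect(c))
```

```text
ballast stud [ 416.68806461 -327.67953525   52.        ]
[620.54296325  -1.14607195 153.58476015]
bat [189.67123573 237.11655089] [185.64871716 240.13141093] board [443.0245709  209.14956662] [449.66874162 213.07278709]
((194.05624389648438, 226.76954650878906), (72.92817687988281, 87.89550018310547), 61.0958137512207) (152, 190, 86, 77) [629.78956843  92.98541     54.        ]
((442.47296142578125, 204.90072631835938), (60.36870193481445, 58.15263748168945), 6.581944942474365)
```

View pics/w8.png

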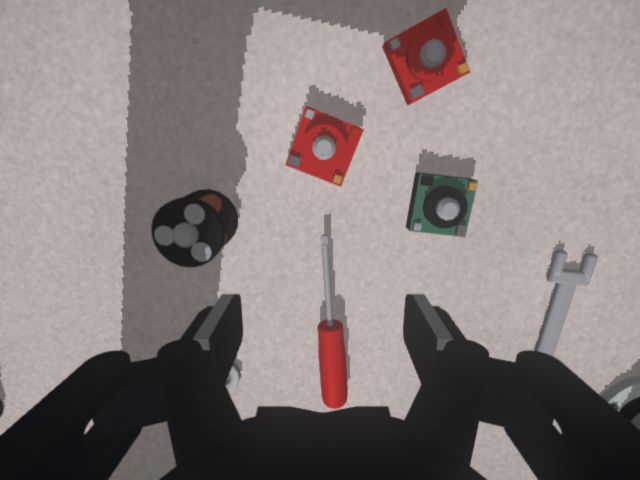

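In this view the battery stud is at (186,236), the green board at (442,205) with its stud at (447,208), and the board is turned about 6.6° clockwise. The red look-alikes are at (324,147) and (428,55). Moving over the battery.

Emit:
{"method": "arm_command", "body": {"steps": [[[0.8,0.02,-0.97,0,0,0,0],[0.8,0.0,-0.97,0,0,0,0],[0.8,0,0,0,0,0,0],[0.8,0,0,0,0,0,0],[0.8,0,0,0,0,0,0]]]}}

```text
time_s: 12.6
eef_pos: [622.0, 95.5, 153.8]
ee_rot: [0.0, 1.0, -0.001, -0.0]
force: [-0.5, 0.4, 0.7]
grip_width: 0.802
grip_force: 0.0
```

```bash
cat >> h.py <<'E'
def bright(im,p,r,thr,amin=60,amax=900):
    "centroids/areas of bright round spots near p"
    m=np.zeros(im.shape[:2],np.uint8);x,y=map(int,p);m[y-r:y+r,x-r:x+r]=im.min(2)[y-r:y+r,x-r:x+r]>thr
    n,_,st,ce=cv2.connectedComponentsWithStats(m);return [(ce[i].round(1),st[i,4]) for i in range(1,n) if amin<st[i,4]<amax]
E
python3 - <<'E'
from h import *
i8,C8=old("w8")
im,C=look("w9");print(sense()["eef_pos"])
p=proj(C,[622,97,54]);print(p)
for a,I,c in (("w9",im,C),("w8",i8,C8)):
    q=proj(c,[622,97,62]);print(a,q,[bright(I,q,38,t) for t in (80,100)])
c=blob(im.max(2)<60,p,40)
x,y,w,h=cv2.boundingRect(c);print(x,y,w,h)
q=(x+w/2,y+h-w/2);print(q,plane(C,q,54),plane(C,(x+w,q[1]),54)-plane(C,(x,q[1]),54))
print("w8 stud",plane(C8,(186,236),62))
E
```

```text
[621.94695415  95.63154081 153.81758971]
[321.71698473 238.9189746 ]
w9 [321.70357249 241.97231704] [[(array([286.3, 211.6]), np.int32(155)), (array([328.5, 215.3]), np.int32(334))], [(array([286.4, 209. ]), np.int32(111)), (array([329. , 214.4]), np.int32(283)), (array([323. , 245.2]), np.int32(699))]]
w8 [185.64877294 240.13064794] [[(array([194. , 213.7]), np.int32(293))], [(array([207.3, 252.3]), np.int32(71))]]
284 191 69 77
(318.5, 233.5) [626.11392678  99.34240073  54.        ] [ -0.06031284 -50.38531825   0.        ]
w8 stud [625.04220946  96.41946497  62.        ]
```

Run:
```python
from h import *
for a in ("w9","w8"):
    I,c=old(a);q=proj(c,[624,98,58]);print(a,q)
    for t in (110,120,130,140,150): print(t,[(*e[0],e[1]) for e in bright(I,q,34,t,20,400)])
    g=cv2.cvtColor(I.astype(np.uint8),cv2.COLOR_RGB2GRAY);x,y=int(q[0])-50,int(q[1])-50
    h=cv2.HoughCircles(cv2.resize(g[y:y+100,x:x+100],(400,400),interpolation=cv2.INTER_CUBIC),cv2.HOUGH_GRADIENT,1,40,param1=120,param2=25,minRadius=26,maxRadius=60)
    print([] if h is None else (h[0,:8]/4+[x,y,0]).round(1))
I,c=old("w9");g=I.mean(2).astype(int);print(g[205:270:3,282:358:3])
```

```text
w9 [320.31905214 237.75802781]
110 [(np.float64(351.7), np.float64(214.2), np.int32(69)), (np.float64(329.0), np.float64(214.2), np.int32(272)), (np.float64(339.5), np.float64(263.7), np.int32(364))]
120 [(np.float64(351.9), np.float64(215.0), np.int32(58)), (np.float64(329.1), np.float64(214.2), np.int32(251)), (np.float64(340.3), np.float64(263.8), np.int32(341))]
130 [(np.float64(351.9), np.float64(214.8), np.int32(56)), (np.float64(329.1), np.float64(214.3), np.int32(237)), (np.float64(340.3), np.float64(263.9), np.int32(340))]
140 [(np.float64(352.0), np.float64(214.8), np.int32(54)), (np.float64(329.2), np.float64(214.1), np.int32(204)), (np.float64(340.7), np.float64(263.9), np.int32(330))]
150 [(np.float64(351.8), np.float64(216.2), np.int32(44)), (np.float64(341.6), np.float64(263.9), np.int32(304))]
[[328.9 215.9  10.4]
 [331.4 253.9  10.1]]
w8 [186.0086982  235.92768592]
110 [(np.float64(207.4), np.float64(252.3), np.int32(62)), (np.float64(216.5), np.float64(266.7), np.int32(21))]
120 [(np.float64(207.4), np.float64(252.4), np.int32(57))]
130 [(np.float64(207.4), np.float
[... 1812 characters left out ...]
48 149 147
  146 150  50  48  50 164 179 177]
 [111 108  95  35  36  36  37  42  42  43  44  44  44 110 148 147 151 146
  149 149  61  49  97 173 178 173]
 [106 107 109  70  35  37  38  42  43  44  44  44  45  76 148 149 148 146
  152 146  52  67 171 175 176 177]
 [106 106 108 106  69  37  38  43  44  44  45  45  45  47 139 151 146 149
  149 104  67 169 173 176 174 169]
 [111 111 109 110 109  87  40  43  44  44  44  46  46  47  51 107 140 136
   80 103 171 173 175 174 171 171]
 [113 110 110 109 112 112 111  74  48  44  45  45  46  47  47  47  49  91
  153 174 173 175 175 173 172 171]
 [107 107 110 111 109 109 110 111 161 147 122  82  77  78  98 148 169 173
  175 170 172 174 176 182 174 168]]
```

Emit:
{"method": "arm_command", "body": {"steps": [[[0.8,0.04,-0.065,0.9,0,0,0],[0.8,0,0,0.8,0,0,0],[0.8,0,0,0.6,0,0,0],[0.8,0,0,0.3,0,0,0],[0.8,0,0,0.12,0,0,0],[0.8,0,0,0,0,0,0]]]}}

```text
time_s: 13.4
eef_pos: [624.3, 100.0, 18.5]
ee_rot: [0.0, 1.0, 0.0, 0.001]
force: [-0.5, 0.3, 0.1]
grip_width: 0.798
grip_force: 0.0
```

Emit:
{"method": "arm_command", "body": {"steps": [[[0.65,0,0,0,0,0,0],[0.5,0,0,0,0,0,0],[0.5,0,0,0,0,0,0]]], "squeeze": 40}}

```text
time_s: 13.78
eef_pos: [624.5, 100.1, 19.2]
ee_rot: [0.0, 1.0, 0.0, 0.001]
force: [-2.2, -1.3, 6.0]
grip_width: 0.592
grip_force: 41.0
```

Emit:
{"method": "arm_command", "body": {"steps": [[[0.5,0,0,-0.1,0,0,0],[0.5,0,0,-0.5,0,0,0],[0.5,0,0,-0.9,0,0,0],[0.5,0,0,-0.9,0,0,0],[0.5,0,0,-0.2,0,0,0],[0.5,0,0,0,0,0,0],[0.5,0,0,0,0,0,0]]]}}

```text
time_s: 14.65
eef_pos: [623.1, 100.2, 145.9]
ee_rot: [-0.0, 1.0, 0.0, -0.002]
force: [0.1, -0.2, -2.3]
grip_width: 0.586
grip_force: 42.0
```

Run:
```python
from h import *
im,C=look("w10");s=sense();print(s["eef_pos"],s["grip_width"],s["force"])
p=s["eef_pos"];q=proj(C,p+[0,0,44]);q2=proj(C,p+[0,0,36]);print(q,q2)
c=blob(im.max(2)<70,q2,60)
g=im.mean(2).astype(int);x,y=map(int,q)
print(x-48,y-40);print(g[y-40:y+64:4,x-48:x+50:4])
```

```text
[623.14809304 100.19721299 145.94921941] 0.589844078555573 [ 0.04176916  0.6709082  -1.7097052 ]
[325.58944013 352.44337994] [325.39375531 339.79100911]
277 312
[[ 28  27  26  27  28  26  28  26  27  27  28  28  34 101 104 103 101 103
  107 103 101  34  34  34  35]
 [ 27  26  26  26  27  27  27  27  26  30  66  83  73  61 103 101 102 104
  105  82  33  32  33  34  34]
 [ 30  28  27  27  27  27  27  28  81  84  84  83  82  83  82  70  39  40
   32  31  30  31  33  33  33]
 [101 103 100  48  26  26  27  80  84  93  98  97  97  96  93  82  77  29
   30  30  30  32  32  32  33]
 [101 104 102 100  86  27  74  87  99  99  98  98  98  97  96  96  81  36
   29  30  30  29  32  31  33]
 [103 104 100 101 103  50  82  99  99 100  98  97  98  97  96  95  96  78
   30  31  31  31  31  31  32]
 [104 101 101 101 105  98  98 100  99 100 101 100 100 100  96  96  95  93
   30  30  29  31  31  30  31]
 [104  99 101 103 104 102  97 100 101 102 103 103 102 101 100  97  95  96
   31  30  30  30  31  31  31]
 [102 100 101 106 101 101  97  98 105 104 104 102 103 103 102 101  95  95
   31  30  30  30  31  31
[... 1091 characters left out ...]
31  32  32  31  32  32  32  32  32  33
   33  51 186 192 200 193 194]
 [122 123 121 126 133 191 151  41  30  29  31  31  32  33  32  33  61 124
  189 191 189 194 191 188 192]
 [118 120 120 126 127 198 193 192 198 193 185 173 170 176 182 184 189 195
  191 192 197 194 192 195 193]
 [120 120 120 120 134 198 191 194 200 192 193 192 189 185 187 188 193 189
  192 197 192 189 193 194 185]
 [123 118 124 120 186 191 190 189 191 189 195 192 187 192 195 195 191 190
  187 197 195 190 196 200 188]
 [ 30  30  31  31  36  69 136 178 196 193 190 195 194 194 188 193 179 117
   60  37  36  35  36  36  36]
 [ 30  30  30  31  32  32  31  33  34  36  68 109 105  62  35  36  36  35
   36  35  35  36  35  35  35]]
```

Emit:
{"method": "arm_command", "body": {"steps": [[[0.5,-0.46,0.953,0,0,0,0],[0.5,-0.46,0.953,0,0,0,0],[0.5,-0.46,0.953,0,0,0,0],[0.5,-0.46,0.953,0,0,0,0],[0.5,-0.46,0.953,0,0,0,0],[0.5,-0.46,0.953,0,0,0,0],[0.5,-0.46,0.953,0,0,0,0],[0.5,-0.46,0.953,0,0,0,0]]]}}

```text
time_s: 15.7
eef_pos: [439.0, -282.3, 146.9]
ee_rot: [-0.001, 1.0, 0.0, -0.001]
force: [1.2, 0.1, -1.5]
grip_width: 0.592
grip_force: 42.0
```

Emit:
{"method": "arm_command", "body": {"steps": [[[0.5,-0.46,0.953,0,0,0,0],[0.5,0,0,0.5,0,0,0],[0.5,0,0,0.5,0,0,0],[0.5,0,0,0,0,0,0],[0.5,0,0,0,0,0,0],[0.5,0,0,0,0,0,0]]]}}

```text
time_s: 16.45
eef_pos: [417.6, -329.1, 98.7]
ee_rot: [0.001, 1.0, 0.001, 0.0]
force: [-0.3, 0.0, -0.6]
grip_width: 0.59
grip_force: 42.2
```

Emit:
{"method": "arm_command", "body": {"steps": [[[0.5,-0.03,-0.01,0.2,0,0,0],[0.5,0,0,0.2,0,0,0],[0.5,0,0,0.1,0,0,0],[0.5,0,0,0.06,0,0,0],[0.5,0,0,0.06,0,0,0],[0.5,0,0,0.02,0,0,0],[0.5,0,0,0,0,0,0]]]}}

```text
time_s: 17.32
eef_pos: [415.7, -328.4, 65.9]
ee_rot: [0.0, 1.0, 0.0, 0.0]
force: [1.1, -0.2, -2.5]
grip_width: 0.59
grip_force: 42.2
```

Emit:
{"method": "arm_command", "body": {"steps": [[[0.5,0,0,0.04,0,0,0],[0.5,0,0,0.04,0,0,0],[0.5,0,0,0,0,0,0]]]}}

```text
time_s: 17.7
eef_pos: [415.9, -328.5, 63.2]
ee_rot: [0.0, 1.0, 0.0, 0.0]
force: [-3.8, 3.6, 13.4]
grip_width: 0.587
grip_force: 43.1
```

Emit:
{"method": "arm_command", "body": {"steps": [[[0.62,0,0,0,0,0,0],[0.7,0,0,0,0,0,0],[0.8,0,0,0,0,0,0],[0.8,0,0,-0.4,0,0,0],[0.8,0,0,-1,0,0,0],[0.8,0,0,-1,0,0,0],[0.8,0,0,0,0,0,0],[0.8,0,0,0,0,0,0]]]}}

```text
time_s: 18.7
eef_pos: [415.4, -328.0, 181.0]
ee_rot: [-0.0, 1.0, 0.0, -0.0]
force: [-0.3, 0.5, -0.2]
grip_width: 0.802
grip_force: 0.0
```

Run:
```python
from h import *
im,C=look("w11");s=sense();print(s["eef_pos"],s["grip_width"],s["force"])
q=proj(C,[416.7,-327.7,106]);print(q)
x,y=map(int,q);u=im[y-60:y+60,x-60:x+60].astype(np.uint8)
sc=capture("scene")[142:242,100:200]
cv2.imwrite("pics/w11c.png",np.hstack([cv2.resize(u[:,:,::-1],(400,400)),cv2.resize(sc[:,:,::-1],(400,400))]));print(x,y)
```

```text
[ 415.30570476 -327.88256768  180.52046988] 0.7996406741321904 [ 0.55473935  0.45155487 -1.26815665]
[323.57893082 247.21631521]
323 247
```

View pics/w11c.png

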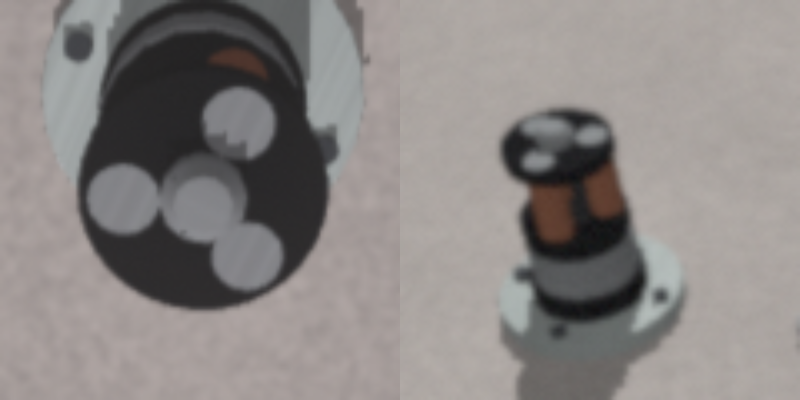

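Battery is seated, with its stud tip at full-image (324.2,249.4). Now the board.

Emit:
{"method": "arm_command", "body": {"steps": [[[0.8,0.733,-0.76,0.1,0,0,0],[0.8,0.733,-0.76,0.1,0,0,0],[0.8,0.733,-0.76,0.1,0,0,0],[0.8,0.733,-0.76,0.1,0,0,0],[0.8,0.733,-0.76,0.1,0,0,0],[0.8,0.733,-0.76,0.1,0,0,0],[0.8,0,0,0,0,0,0.77],[0.8,0,0,0,0,0,0]]]}}

```text
time_s: 19.8
eef_pos: [635.1, -99.7, 150.3]
ee_rot: [-0.0, 0.998, -0.057, -0.001]
force: [0.3, 0.5, -0.1]
grip_width: 0.801
grip_force: 0.0
```

Emit:
{"method": "arm_command", "body": {"steps": [[[0.8,0,0,0,0,0,0],[0.8,0,0,0,0,0,0]]]}}

```text
time_s: 20.05
eef_pos: [635.1, -100.7, 151.8]
ee_rot: [-0.0, 0.998, -0.057, -0.0]
force: [0.8, 1.0, 0.5]
grip_width: 0.801
grip_force: 0.0
```

Run:
```python
from h import *
i,c=old("w11");print("battery stud",plane(c,(324.2,249.4),106))
im,C=look("w12");s=sense();p=s["eef_pos"];print(p,s["ee_rot"])
g=(im[:,:,1]>im[:,:,0]+12)&(im[:,:,1]>im[:,:,2]);q=proj(C,[635,-100,15])
c=blob(g,q,60);(ce,sz,an)=cv2.minAreaRect(c);print(q,ce,sz,an,plane(C,ce,15))
B=np.array([plane(C,b,15)[:2] for b in cv2.boxPoints((ce,sz,an))]);print(B.round(1))
for a,b in zip(B,np.roll(B,-1,0)): d=b-a;print("edge",np.hypot(*d).round(1),np.arctan2(d[1],d[0]).round(3))
i8,C8=old("w8")
t=proj(C,[635,-100,31]);print(t,[(*e[0],e[1]) for e in bright(im,t,24,110,40,500)])
t8=proj(C8,[635,-100,31]);print(t8,[(*e[0],e[1]) for e in bright(i8,t8,22,110,40,500)])
```

```text
battery stud [ 415.07566125 -328.13712462  106.        ]
[ 635.20267484 -100.63367076  151.83863402] [-1.76165031e-05  9.98357973e-01 -5.72831294e-02 -2.07300809e-05]
[322.76760585 227.04662836] (321.9999694824219, 223.0) (57.99999237060547, 55.99999237060547) -0.0 [638.50915004 -99.76044858  15.        ]
[[ 617.1  -72.5]
 [ 664.4  -79. ]
 [ 659.  -125.8]
 [ 611.4 -121.5]]
edge 47.8 -0.137
edge 47.1 -1.685
edge 47.8 3.05
edge 49.3 1.456
[322.79902489 231.90003328] [(np.float64(321.8), np.float64(229.7), np.int32(262)), (np.float64(317.9), np.float64(251.8), np.int32(194))]
[449.6520289  212.95266639] [(np.float64(447.5), np.float64(210.5), np.int32(313)), (np.float64(468.7), np.float64(225.7), np.int32(63))]
```

Run:
```python
from h import *
i,C=old("w12");j,D=old("w8")
print(plane(C,(321.8,230.5),31),tri(ray(C,(321.8,230.5)),ray(D,(447.5,209))))
```

```text
[636.22413205 -99.34672985  31.        ] (array([636.63608858, -99.12603894,  28.52727748]), np.float64(1.0219365189445566))
```

Emit:
{"method": "arm_command", "body": {"steps": [[[0.8,0.03,-0.024,0.9,0,0,0],[0.8,0,0,0.9,0,0,0],[0.8,0,0,0.7,0,0,0],[0.75,0,0,0.4,0,0,0],[0.75,0,0,0.2,0,0,0],[0.75,0,0,0,0,0,0]]]}}

```text
time_s: 20.85
eef_pos: [637.3, -99.3, -2.8]
ee_rot: [0.0, 0.998, -0.057, 0.0]
force: [-0.6, 0.5, 0.3]
grip_width: 0.75
grip_force: 0.0
```

Emit:
{"method": "arm_command", "body": {"steps": [[[0.75,0,0,0.03,0,0,0],[0.6,0,0,0,0,0,0],[0.45,0,0,0,0,0,0],[0.45,0,0,0,0,0,0]]], "squeeze": 40}}

```text
time_s: 21.35
eef_pos: [637.6, -99.3, -3.7]
ee_rot: [0.0, 0.998, -0.057, 0.001]
force: [-1.2, 0.4, 6.7]
grip_width: 0.546
grip_force: 41.7
```

Emit:
{"method": "arm_command", "body": {"steps": [[[0.45,0,0,-0.1,0,0,0],[0.45,0,0,-0.5,0,0,0],[0.45,0,0,-1,0,0,0],[0.45,0,0,-1,0,0,0],[0.45,0,0,-0.6,0,0,0],[0.45,0,0,0,0,0,0],[0.45,0,0,0,0,0,0]]]}}

```text
time_s: 22.22
eef_pos: [636.4, -98.9, 153.6]
ee_rot: [-0.0, 0.998, -0.057, -0.001]
force: [-0.8, -0.8, -0.9]
grip_width: 0.551
grip_force: 41.4
```

Run:
```python
from h import *
im,C=look("w13");s=sense();print(s["eef_pos"],s["grip_width"],s["force"])
p=s["eef_pos"];q=proj(C,p+[0,0,35]);print(q)
g=im.mean(2).astype(int);x,y=map(int,q)
print(x-48,y-40);print(g[y-40:y+44:4,x-48:x+50:4])
```

```text
[636.31789499 -98.90244643 153.3669658 ] 0.5471901399969215 [-0.09764024  0.36225664 -1.62880156]
[325.27825369 337.78826502]
277 297
[[ 60  60  57  31  32  33  32  31  31  30  30  31  31  31  31  32  31  31
   32  33  33  58  59  60  60]
 [ 58  59  34  32  31  31  32  31  30  30  30  30  30  30  30  30  31  32
   32  32  32  44  58  59  59]
 [ 59  58  32  32  30  31  29  29  29  34  63  74  75  55  33  30  30  30
   32  32  32  32  59  59  59]
 [ 58  56  32  30  31  30  29  29  67  80  79  80  81  79  80  59  29  30
   30  31  31  33  58  58  59]
 [ 57  43  31  30  30  30  29  73  79  94  94  94  94  94  92  80  68  29
   30  31  31  31  54  58  58]
 [ 58  33  30  29  30  28  34  85  93  94  94  95  94  94  93  93  81  31
   30  30  30  31  40  58  58]
 [ 57  31  29  29  29  29  67  94  94  94  95  96  96  93  93  94  95  43
   30  29  31  31  36  57  58]
 [ 56  29  29  30  29  29  88  94  95  96  97  97  97  97  96  94  95  76
   30  30  30  31  33  57  58]
 [ 55  33  30  30  29  30  91  94  98  99  99  98  99  99  99  96  94  90
   30  30  30  30  39  57  58]
 [ 56  42  30  30  30
[... 539 characters left out ...]
34  35  35  37  35  35  35  35  34  35
   39  59  56  68  68  67 106]
 [ 95  95  73  57  58  58  53  36  35  35  35  36  36  36  36  35  37  56
   60  60  60  68  68  68 106]
 [ 98  98  76  58  58  59  59  60  58  51  42  39  40  43  55  60  61  61
   60  60  60  69  68 108 107]
 [ 99  98 118 136 143 135 136 140 162 168 164 166 163 171 162 166 161 160
  160 161  91  69  69 108 114]
 [181 180 183 180 188 189 185 187 185 187 183 178 182 179 183 186 180 180
  181 181 184 187 181 176 174]
 [185 188 184 189 187 183 183 182 184 188 182 181 181 184 178 182 180 173
  180 177 182 180 184 184 175]
 [185 187 184 186 181 186 183 189 185 186 183 187 187 186 188 181 187 180
  185 177 182 178 181 180 176]]
```

Emit:
{"method": "arm_command", "body": {"steps": [[[0.45,-0.648,0.846,0,0,0,0],[0.45,-0.648,0.846,0,0,0,0],[0.45,-0.648,0.846,0,0,0,0],[0.45,-0.648,0.846,0,0,0,0],[0.45,-0.648,0.846,0,0,0,0],[0.45,-0.648,0.846,0,0,0,0],[0.45,0,0,0.4,0,0,0],[0.45,0,0,0,0,0,0]]]}}

```text
time_s: 23.28
eef_pos: [413.8, -328.3, 133.2]
ee_rot: [-0.002, 0.998, -0.058, -0.002]
force: [-0.1, -0.4, 0.1]
grip_width: 0.543
grip_force: 41.4
```

Emit:
{"method": "arm_command", "body": {"steps": [[[0.45,0,0,0.4,0,0,0],[0.45,0,0,0,0,0,0],[0.45,0,0,0,0,0,0],[0.45,0,0,0,0,0,0]]]}}

```text
time_s: 23.78
eef_pos: [415.2, -329.1, 116.1]
ee_rot: [0.0, 0.998, -0.057, 0.0]
force: [1.0, -1.1, -1.6]
grip_width: 0.547
grip_force: 41.4
```

Emit:
{"method": "arm_command", "body": {"steps": [[[0.45,-0.015,0,0.14,0,0,0],[0.45,0,0,0.1,0,0,0],[0.45,0,0,0.08,0,0,0],[0.45,0,0,0.04,0,0,0],[0.45,0,0,0,0,0,0],[0.45,0,0,0,0,0,0]]]}}

```text
time_s: 24.52
eef_pos: [414.2, -329.0, 97.4]
ee_rot: [0.0, 0.998, -0.057, 0.0]
force: [-0.3, 0.1, -1.0]
grip_width: 0.55
grip_force: 41.5
```

Emit:
{"method": "arm_command", "body": {"steps": [[[0.45,0,0,0.04,0,0,0],[0.45,0,0,0.04,0,0,0],[0.45,0,0,0,0,0,0]]]}}

```text
time_s: 24.9
eef_pos: [414.3, -329.1, 94.3]
ee_rot: [0.0, 0.998, -0.057, 0.0]
force: [-2.5, 3.4, 8.4]
grip_width: 0.544
grip_force: 42.5
```

Emit:
{"method": "arm_command", "body": {"steps": [[[0.58,0,0,0,0,0,0],[0.68,0,0,0,0,0,0],[0.78,0,0,0,0,0,0],[0.8,0,0,-0.4,0,0,0],[0.8,0,0,-1,0,0,0],[0.8,0,0,-1,0,0,-0.77],[0.8,0,0,0,0,0,0],[0.8,0,0,0,0,0,0]]]}}

```text
time_s: 25.9
eef_pos: [413.9, -328.6, 212.5]
ee_rot: [-0.0, 1.0, 0.0, -0.0]
force: [0.5, -0.1, 0.8]
grip_width: 0.803
grip_force: 0.0
```

Run:
```python
from h import *
im,C=look("w14");s=sense();print(s["eef_pos"],s["ee_rot"],s["grip_width"],s["force"])
q=proj(C,[415,-328.1,129]);print(q,proj(C,[415,-328.1,113]))
for t in (100,110,120,130): print(t,[(*e[0],e[1]) for e in bright(im,q,20,t,40,600)])
g=(im[:,:,1]>im[:,:,0]+12)&(im[:,:,1]>im[:,:,2])
c=blob(g,q,60);r=cv2.minAreaRect(c);print(r,plane(C,r[0],113))
```

```text
[ 413.76954526 -328.53304269  212.02698181] [-8.85152516e-04  9.99999345e-01  7.67811455e-05 -7.21174664e-04] 0.803527053815409 [0.0649656  1.27735867 0.72281053]
[323.22216569 243.77922277] [323.18312005 237.53399014]
100 [(np.float64(323.0), np.float64(245.0), np.int32(349))]
110 [(np.float64(322.9), np.float64(245.1), np.int32(311))]
120 [(np.float64(323.0), np.float64(245.4), np.int32(270))]
130 [(np.float64(323.1), np.float64(245.6), np.int32(217))]
((323.68902587890625, 236.29876708984375), (67.25281524658203, 63.60856628417969), 6.34019136428833) [ 415.93713583 -328.46904309  113.        ]
```

Emit:
{"method": "arm_command", "body": {"steps": [[[0.8,0.264,-0.969,0.05,0,0,0],[0.8,0.264,-0.969,0.05,0,0,0],[0.8,0.264,-0.969,0.05,0,0,0],[0.8,0.264,-0.969,0.1,0,0,0],[0.8,0.264,-0.969,0.1,0,0,0],[0.8,0.264,-0.969,0.1,0,0,0],[0.8,0.264,-0.969,0.1,0,0,0],[0.8,0.264,-0.969,0.1,0,0,0]]]}}

```text
time_s: 26.95
eef_pos: [519.1, 60.4, 179.3]
ee_rot: [-0.0, 1.0, 0.0, -0.001]
force: [-0.1, 0.1, 0.2]
grip_width: 0.804
grip_force: 0.0
```

Emit:
{"method": "arm_command", "body": {"steps": [[[0.8,0.264,-0.969,0.1,0,0,0],[0.8,0.264,-0.969,0.1,0,0,0],[0.8,0.264,-0.969,0.1,0,0,0],[0.8,0.264,-0.969,0.1,0,0,0],[0.8,0,0,0,0,0,0],[0.8,0,0,0,0,0,0],[0.8,0,0,0,0,0,0]]]}}

```text
time_s: 27.82
eef_pos: [572.0, 251.4, 160.7]
ee_rot: [0.0, 1.0, -0.0, -0.0]
force: [0.0, 0.6, 0.7]
grip_width: 0.802
grip_force: 0.0
```

Run:
```python
from h import *
i,c=old("w14");print("board stud",plane(c,(323,245.6),129))
im,C=look("w15");s=sense();print(s["eef_pos"])
b=(im[:,:,2]>im[:,:,0]+30)&(im[:,:,2]>im[:,:,1]+20)
q=proj(C,[599,351,20]);c=blob(b,q,80);print(q,proj(C,[599,351,57]),cv2.boundingRect(c),cv2.minEnclosingCircle(c))
```

```text
board stud [ 413.68844617 -327.94710824  129.        ]
[572.11387139 251.50940037 160.88532849]
[202.67955373 194.00836151] [186.21041507 201.7252808 ] (165, 160, 71, 65) ((199.8428497314453, 191.5), 35.44407272338867)
```

Emit:
{"method": "arm_command", "body": {"steps": [[[0.8,0.27,-0.99,0.1,0,0,0],[0.8,0.27,-0.99,0.1,0,0,0],[0.8,0,0,0,0,0,0],[0.8,0,0,0,0,0,0],[0.8,0,0,0,0,0,0]]]}}

```text
time_s: 28.5
eef_pos: [599.3, 350.3, 151.5]
ee_rot: [-0.0, 1.0, -0.0, 0.0]
force: [-0.2, -0.3, 0.1]
grip_width: 0.799
grip_force: 0.0
```

Run:
```python
from h import *
j,D=old("w15")
im,C=look("w16");s=sense();print(s["eef_pos"])
R=[]
for I,K in ((im,C),(j,D)):
    b=(I[:,:,2]>I[:,:,0]+30)&(I[:,:,2]>I[:,:,1]+20)
    q=proj(K,[599,351,20]);c=blob(b,q,80);x,y,w,h=cv2.boundingRect(c);(e,r)=cv2.minEnclosingCircle(c);el=cv2.fitEllipse(cv2.convexHull(c))
    print(q,(x,y,w,h),e,r,el,plane(K,e,22))
    k=I.max(2)<45;u=np.zeros_like(k);u[y+3:y+h-3,x+3:x+w-3]=1;cc=blob(k&(u>0),proj(K,[599,351,57]),40)
    if cc is not None:
        m=cc.reshape(-1,2).mean(0);print("ant",proj(K,[599,351,57]),m,cv2.boundingRect(cc),plane(K,m,57));R.append(ray(K,m))
if len(R)==2: print(tri(*R))
```

```text
[599.28097673 350.46810582 151.49569451]
[322.82778555 228.89107222] (289, 194, 63, 67) (319.8241882324219, 226.75799560546875) 33.46136474609375 ((319.9262390136719, 226.94898986816406), (62.61882019042969, 66.9435806274414), 2.296518325805664) [601.28961323 353.44101136  22.        ]Traceback (most recent call last):
  File "<stdin>", line 9, in <module>
  File "h.py", line 26, in blob
    i=int(np.argmin(d));return cs[i] if d[i]<r else None
          ~~~~~~~~~^^^
    return _wrapfunc(a, 'argmin', axis=axis, out=out, **kwds)
    return _wrapit(obj, method, *args, **kwds)
    result = getattr(arr, method)(*args, **kwds)
ValueError: attempt to get argmin of an empty sequence
```

Run:
```python
from h import *
R=[]
for n in ("w16","w15"):
    I,K=old(n);b=(I[:,:,2]>I[:,:,0]+30)&(I[:,:,2]>I[:,:,1]+20)
    c=blob(b,proj(K,[599,351,20]),80);m=np.zeros(b.shape,np.uint8);cv2.drawContours(m,[cv2.convexHull(c)],-1,1,-1)
    m=cv2.erode(m,np.ones((7,7)));a=((m>0)&(I[:,:,2]-I[:,:,0]<20)).astype(np.uint8)
    k,l,st,ce=cv2.connectedComponentsWithStats(a);i=1+int(np.argmax(st[1:,4]));print(n,st[i],ce[i],plane(K,ce[i],55));R.append(ray(K,ce[i]))
print(tri(*R))
```

```text
w16 [315 232  10  12  99] [319.85858586 237.58585859] [601.32785247 353.20192383  55.        ]
w15 [179 193  14  12 117] [185.35897436 198.47863248] [601.03857654 352.13893048  55.        ]
(array([600.57283487, 353.2178307 ,  52.23042802]), np.float64(0.013907865662008455))
```

Emit:
{"method": "arm_command", "body": {"steps": [[[0.8,0.03,-0.054,0.9,0,0,0],[0.8,0,0,0.9,0,0,0],[0.8,0,0,0.7,0,0,0],[0.8,0,0,0.4,0,0,0],[0.8,0,0,0.2,0,0,0],[0.8,0,0,0,0,0,0]]]}}

```text
time_s: 29.3
eef_pos: [600.8, 354.3, -3.7]
ee_rot: [-0.0, 1.0, 0.0, 0.0]
force: [-0.2, 0.5, 0.2]
grip_width: 0.799
grip_force: 0.0
```

Emit:
{"method": "arm_command", "body": {"steps": [[[0.65,0,0,0,0,0,0],[0.5,0,0,0,0,0,0],[0.5,0,0,0,0,0,0]]], "squeeze": 40}}

```text
time_s: 29.68
eef_pos: [601.4, 354.5, -2.3]
ee_rot: [-0.0, 1.0, 0.0, 0.001]
force: [-0.8, -1.2, 6.3]
grip_width: 0.589
grip_force: 42.7
```

Emit:
{"method": "arm_command", "body": {"steps": [[[0.5,0,0,-0.1,0,0,0],[0.5,0,0,-0.5,0,0,0],[0.5,0,0,-1,0,0,0],[0.5,0,0,-1,0,0,0],[0.5,0,0,-1,0,0,0],[0.5,0,0,-0.2,0,0,0],[0.5,0,0,0,0,0,0],[0.5,0,0,0,0,0,0]]]}}

```text
time_s: 30.68
eef_pos: [599.8, 354.1, 183.6]
ee_rot: [0.001, 1.0, 0.0, -0.002]
force: [0.2, 0.5, -0.9]
grip_width: 0.592
grip_force: 42.5
```

Run:
```python
from h import *
I,K=look("w17");s=sense();p=s["eef_pos"];print(p,s["grip_width"],s["force"])
b=(I[:,:,2]>I[:,:,0]+30)&(I[:,:,2]>I[:,:,1]+20)
c=blob(b,proj(K,p+[0,0,25]),80);m=np.zeros(b.shape,np.uint8);cv2.drawContours(m,[cv2.convexHull(c)],-1,1,-1)
m=cv2.erode(m,np.ones((7,7)));a=((m>0)&(I[:,:,2]-I[:,:,0]<20)).astype(np.uint8)
k,l,st,ce=cv2.connectedComponentsWithStats(a);i=1+int(np.argmax(st[1:,4]));print(st[i],ce[i])
print(cv2.boundingRect(c),plane(K,ce[i],p[2]+58)-p)
cv2.imwrite("pics/w17c.png",np.hstack([I[180:480,120:520,::-1].astype(np.uint8),cv2.resize(capture("scene")[140:260,120:280,::-1],(400,300))]))
```

```text
[599.9222485  354.10217988 183.72444813] 0.5985186485926708 [-0.01263407  0.27703702 -1.17066266]
[311 354  24  38 759] [322.72332016 372.95783926]
(257, 249, 132, 148) [ 2.15202356  1.05585755 58.        ]
```

View pics/w17c.png

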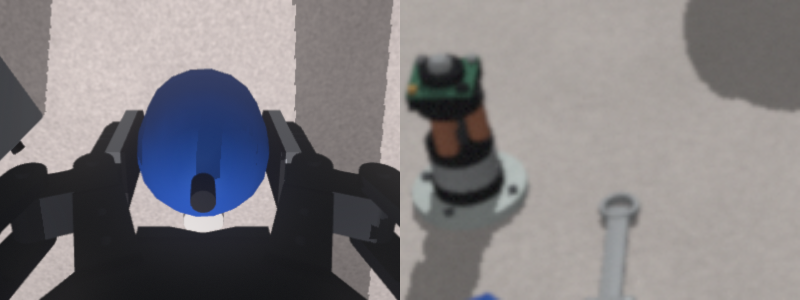

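The nose is held upright, with the antenna tip at about (323,382) in the full image. The three-piece stack stands straight. Carrying the nose over.

Emit:
{"method": "arm_command", "body": {"steps": [[[0.5,-0.266,0.976,0,0,0,0],[0.5,-0.266,0.976,0,0,0,0],[0.5,-0.266,0.976,0,0,0,0],[0.5,-0.266,0.976,0,0,0,0],[0.5,-0.266,0.976,0,0,0,0],[0.5,-0.266,0.976,0,0,0,0],[0.5,-0.266,0.976,0,0,0,0],[0.5,-0.266,0.976,0,0,0,0]]]}}

```text
time_s: 31.78
eef_pos: [493.5, -37.6, 185.3]
ee_rot: [-0.0, 1.0, 0.0, -0.0]
force: [0.7, -0.2, -1.3]
grip_width: 0.594
grip_force: 42.5
```

Emit:
{"method": "arm_command", "body": {"steps": [[[0.5,-0.266,0.976,0,0,0,0],[0.5,-0.266,0.976,0,0,0,0],[0.5,-0.266,0.976,0,0,0,0],[0.5,-0.266,0.976,0,0,0,0],[0.5,-0.266,0.976,0,0,0,0],[0.5,-0.266,0.976,0,0,0,0],[0.5,0,0,0,0,0,0],[0.5,0,0,0,0,0,0]]]}}

```text
time_s: 32.78
eef_pos: [414.8, -328.4, 185.2]
ee_rot: [-0.001, 1.0, 0.0, -0.0]
force: [0.5, 0.3, -1.0]
grip_width: 0.593
grip_force: 42.6
```

Emit:
{"method": "arm_command", "body": {"steps": [[[0.5,0,0,0.4,0,0,0],[0.5,0,0,0.3,0,0,0],[0.5,0,0,0,0,0,0],[0.5,0,0,0,0,0,0],[0.5,0,0,0,0,0,0]]]}}

```text
time_s: 33.4
eef_pos: [415.1, -329.2, 151.4]
ee_rot: [0.0, 1.0, 0.0, 0.0]
force: [0.1, 0.0, -0.5]
grip_width: 0.591
grip_force: 42.6
```

Emit:
{"method": "arm_command", "body": {"steps": [[[0.5,-0.024,-0.006,0.2,0,0,0],[0.5,0,0,0.2,0,0,0],[0.5,0,0,0.1,0,0,0],[0.5,0,0,0.06,0,0,0],[0.5,0,0,0.02,0,0,0],[0.5,0,0,0,0,0,0],[0.5,0,0,0,0,0,0]]]}}

```text
time_s: 34.28
eef_pos: [413.7, -328.8, 122.0]
ee_rot: [0.0, 1.0, 0.0, 0.0]
force: [-0.5, 0.2, -1.6]
grip_width: 0.59
grip_force: 42.6
```

Emit:
{"method": "arm_command", "body": {"steps": [[[0.5,0,0,0.04,0,0,0],[0.5,0,0,0.03,0,0,0],[0.5,0,0,0,0,0,0]]]}}

```text
time_s: 34.65
eef_pos: [413.7, -328.8, 118.7]
ee_rot: [0.0, 1.0, 0.0, 0.0]
force: [-1.6, 1.1, 3.5]
grip_width: 0.59
grip_force: 43.2
```

Emit:
{"method": "arm_command", "body": {"steps": [[[0.62,0,0,0,0,0,0],[0.7,0,0,0,0,0,0],[0.8,0,0,0,0,0,0],[0.8,0,0,-0.4,0,0,0],[0.8,0,0,-1,0,0,0],[0.8,0,0,-1,0,0,0],[0.8,0,0,0,0,0,0],[0.8,0,0,0,0,0,0]]]}}

```text
time_s: 35.65
eef_pos: [413.4, -328.5, 237.5]
ee_rot: [-0.0, 1.0, 0.0, -0.0]
force: [0.6, 0.0, -0.4]
grip_width: 0.8
grip_force: 0.0
```

Run:
```python
from h import *
I,K=look("w18");s=sense();p=s["eef_pos"];print(p,s["force"])
sc=capture("scene");tp=capture("top")
q=proj(K,[414,-328,160]);x,y=map(int,q)
u=[cv2.resize(I[y-75:y+75,x-75:x+75].astype(np.uint8),(260,260)),cv2.resize(sc[130:260,90:220],(260,260)),cv2.resize(tp[240:360,405:525],(260,260))]
cv2.imwrite("pics/end.png",np.hstack(u)[:,:,::-1])
```

```text
[ 413.29313618 -328.36590098  237.03027499] [-0.78806564  0.76532202  0.3123511 ]
```

View pics/end.png

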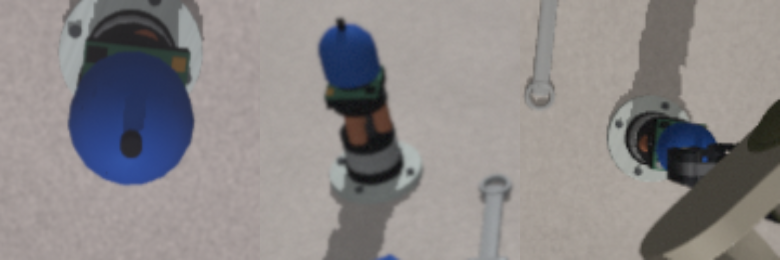

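Nose cap is on and the stack is straight. One height check on the antenna tip, then hand in if it holds.

Run:
```python
from h import *
I,K=old("w18");q=proj(K,[414,-328,160]);x,y=map(int,q)
t=(x-75+131*150/260,y-75+145*150/260);print(t,plane(K,t,178))
r=tri(ray(K,t),ray(cam("scene"),(130.2,139.8)));print(r,sense()["time_s"])
if 172<r[0][2]<184: print(finish_job())
```

```text
(323.5769230769231, 255.65384615384616) [ 413.93830373 -328.10780564  178.        ]
(array([ 414.12114889, -327.46914814,  178.99011808]), np.float64(0.6509306081091045)) 35.8
the job is handed in; nothing more can be done
None
```

The data logger is assembled on the stand in order: ballast, battery carrier, board, then nose cap. The antenna tip measured 179 mm high against 178 mm expected, everything was let go, and the job was handed in at about 36 s, with no verdict shown.

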